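# Repack the buffer kit in its moulded tray

### The job

The run is over: repack the buffer kit. Stand the four loose capped bottles in the moulded tray in order of size, each upright on the floor of the one recess made for it: green cap (smallest bottle) in the smallest recess, then yellow cap, then red cap, then blue cap (largest bottle) in the largest. Set them down gently without knocking any over, let go of them, and leave the timer, the marker and the tape roll where they are.

Things in the scene. Friction and masses are not known exactly. Their poses are not given: they have to be found in the camera images.
- bottle_green: smallest kit bottle, white body with a green band and green screw cap; round, 28 mm in diameter, 66 mm tall, 30 g. Cap: 17.5 mm in diameter, on the axis, its underside 54 mm and its top 66 mm above the bottle's foot. Origin: centre of its underside; z up along the bottle. Easily taken by the cap from above
- bottle_yellow: second smallest kit bottle, white body, yellow screw cap; 44 mm in diameter, 100 mm tall, 0.11 kg. Cap: 28 mm in diameter, on the axis, from 83 to 100 mm above the foot. Origin: centre of its underside; z up along the bottle
- bottle_red: second largest kit bottle, brown body, red screw cap; 52 mm in diameter, 115 mm tall, 0.17 kg. Cap: 33 mm in diameter, on the axis, from 95 to 115 mm above the foot. Origin: centre of its underside; z up along the bottle
- bottle_blue: largest kit bottle, clear body with pale contents, blue screw cap; 66 mm in diameter, 165 mm tall, 0.33 kg. Cap: 41.5 mm in diameter, on the axis, from 137 to 165 mm above the foot. Origin: centre of its underside; z up along the bottle
- tray: light grey moulded tray standing on the worktop, fixed there, 106 mm wide (its x) over the rim, 290 mm long (its y), 38 mm high, with a row of four round recesses 25 mm deep along its y, growing in size towards its +y end, 8 mm of web between neighbours, each lined with a black rubber disc at the bottom; it may lie turned any way round. Origin: centre of its underside; z up
- seat_1: smallest recess, 40 mm in diameter, for the green-capped bottle. Origin: centre of its lined floor (top of the rubber disc), 15 mm above the worktop and 23 mm below the top of the tray; axes as the tray's
- seat_2: second smallest recess, 56 mm in diameter, for the yellow-capped bottle. Origin: centre of its lined floor, 15 mm above the worktop and 23 mm below the top of the tray; axes as the tray's
- seat_3: second largest recess, 64 mm in diameter, for the red-capped bottle. Origin: centre of its lined floor, 15 mm above the worktop and 23 mm below the top of the tray; axes as the tray's
- seat_4: largest recess, 78 mm in diameter, for the blue-capped bottle. Origin: centre of its lined floor, 15 mm above the worktop and 23 mm below the top of the tray; axes as the tray's
- timer: bystander: white timer with a display, lying on its back, 62x68x21 mm. Origin: centre of its underside
- marker: bystander: white marker pen with black ends, lying flat, 138 mm long along its y, 16 mm wide, 18 mm high. Origin: centre of its underside
- tape_roll: bystander: roll of cream label tape lying flat, 88 mm in diameter, 24 mm high. Origin: centre of its underside
There are look-alikes about, which are no part of the job. What is shaped like the bottle_green but turquoise is not meant.

How it is judged:
By the outcome, as a careful person would: the job done as asked, in the order asked, and still so for the second after the job is handed in, with the robot touching nothing.
It also fails if it takes over 96 s, if anything falls off the work surface, if the arm or the gripper's body presses on something with over 40 N, if the wrist force passes 120 N, or if a joint passes its speed limit or range.

### The arm

A 7-joint arm with a two-finger parallel gripper is mounted at the origin on a cart in front of the work surface, level with it; the furniture and walls round the work are solid. World frame = base frame: x ahead of the robot, y to its left, z up, the work surface at z = 0. Lengths are in m, angles in rad, forces in N, time in s.
With the tool pointing down it reaches from about 0.35 to 0.9 m from the base axis. Payload 19.9 kg.
Tool frame: the origin (TCP) lies on the mounting face of the last link; the fingertips stand 173 mm ahead of it and the grasp point (between the pads) lies 155 mm ahead of it (tip_reach is the distance from the TCP to the fingertips, in m); z points along the fingers, y is the line along which they close (so a half turn about z gives the same grasp; the last joint's range is limited). The gripper opens to 85 mm and grips with 20 to 120 N. Pads are 22 mm wide; open, the fingers measure 114 mm over their backs; the gripper's body (76 mm by 85 mm) begins 54 mm behind the grasp point. The pads swing forward as they close: fully open they stand 13 mm farther back than shut.
Start: joints at [-1.187, 0.417, -0.01, 1.614, 0.005, 1.111, -0.053], TCP at [0.258, 0.569, 0.405] pointing down, gripper open.
Joint ranges: [-2.81, 2.81], [-0.39, 2.02], [-1.27, 1.25], [0.06, 2.57], [-1.19, 4.33], [0.19, 2], [-2.82, 2.82]. Speed limits (rad/s): [1.89, 1.89, 2.39, 2.39, 3.01, 3.01, 3.01].

### API

Orientations are given as a rotation vector (axis times angle).
In Python, from plant import state, camera, get_calibration, sign_off, tip_reach gives the robot as it stands.
- The arm moves only by the shell command python3 -m pendant 'ROWS' [FORCE]. ROWS is JSON, a list of rows, each a list of 3 entries, a list of its own where there are three numbers: the opening in per cent of the stroke, from 0 (shut) to 100 (fully open), then the shift along the tool's x, y, z in mm, then the turn, a rotation vector about the tool's x, y, z in degrees. In form: [[jaw, [dx, dy, dz], [rx, ry, rz]], ...]. A call has 1 to 8 rows; each row is the pose to reach, as a shift and turn from the pose commanded when the call began, along the tool's axes at that moment; what a row does not reach only later rows make up. A row lasts 1/8 s, in which the tool goes at most 62.5 mm and 10.7 degrees, less where a joint would pass 70% of its speed; a pose out of reach is approached as far as the arm can. A call with a gripper value outside its range is refused whole. The fingers move at their own pace and stop on an object; FORCE is the grip in N (left out, the last holds). Time passes only in rows, so rows that repeat a pose let the fingers close. It gives the time, the measured TCP pose, the force, the opening and the grip force at its end, in the units of the state.
- state(): the state, without advancing time (a new reading comes with each control period).
- camera(name): name is "side" or "top"; returns the picture (480x640x3 uint8, red, green, blue); there is no depth.
- get_calibration(name): a dict with "fx", "fy", "cx", "cy" (pixels), "T" (4x4, takes a point from camera to world coordinates). Camera axes: x right, y down, z forward; pixel columns grow to the right and rows downward; lengths in m; the calibration is good to about 2 mm. A picture is of the moment at which its call begins. get_calibration takes no time and is no camera call.
- sign_off(): hands the job in; it is judged then, once.
The state is a dict: "t": time; "joint_pos": joint angles; "dq": joint speeds; "joint_efforts": joint torques, N m; "ee_pos": TCP position; "tool_rot": TCP orientation; "ft_force": force on the tool from outside, world axes, zero at the start; "moment": the same for the moment, N m; "gripper_width": finger opening in m; "grasp_force": force on a finger pad.
Only numpy, scipy, OpenCV 4.12 (cv2) and the standard library are available. Lean on these libraries where they do the work, as an engineer would, in place of code of your own. Each camera call takes 0.05 s, during which the arm holds its last target. There are 200 camera calls.

## Working session

There is one attempt and no reset: what is moved stays moved. The work goes in short steps, Python scripts to look and compute and a shell command to move; the robot and the scene stay as the last step left them, time stands still between calls to the robot, and variables do not carry over. Pictures are saved under pics/ and viewed, at most 14 in all, crops included, and the job is handed in when it is done.

```bash
mkdir -p pics; ls
python3 - <<'E'
from plant import state,camera,get_calibration,tip_reach
import cv2,numpy as np
for n in("side","top"):
    im=camera(n);cv2.imwrite(f"pics/{n}0.png",im[:,:,::-1]);c=get_calibration(n);print(n,c["fx"],c["cx"],c["cy"],np.round(c["T"],3).tolist())
print(state(),tip_reach)
E
```

```text
pics
side 440.263466576833 316.3004352392785 238.67056898734052 [[0.832, -0.329, 0.447, 0.088], [-0.555, -0.477, 0.681, -0.653], [-0.011, -0.815, -0.579, 0.634], [0.0, 0.0, 0.0, 1.0]]
top 497.4617567653259 317.5132755627808 238.74963567782788 [[-0.03, -0.991, 0.133, 0.367], [-0.999, 0.032, 0.014, 0.026], [-0.018, -0.133, -0.991, 1.471], [0.0, 0.0, 0.0, 1.0]]
{'t': 0.1, 'joint_pos': array([-1.18649613,  0.41791213, -0.01031365,  1.6141491 ,  0.00468137,
        1.11068617, -0.0529993 ]), 'dq': array([ 0.00099745, -0.00235661, -0.00011433, -0.00301309,  0.00041478,
       -0.00030407,  0.00150186]), 'joint_efforts': array([ 1.30808603e-03, -8.65817785e+01,  6.80081025e-01, -4.35641456e+01,
        1.91257184e-02,  4.76971458e-03, -4.65399819e-05]), 'ee_pos': array([0.25808925, 0.56907751, 0.40410924]), 'tool_rot': array([-6.63751482e-01, -3.07049571e+00,  1.75488198e-03]), 'ft_force': array([-0.23759227,  0.10859945, -0.23132112]), 'moment': array([-0.00393419, -0.04541351,  0.04420299]), 'grasp_force': 0.0, 'gripper_width': 0.08549405094477011} 0.1734
```

View pics/top0.png

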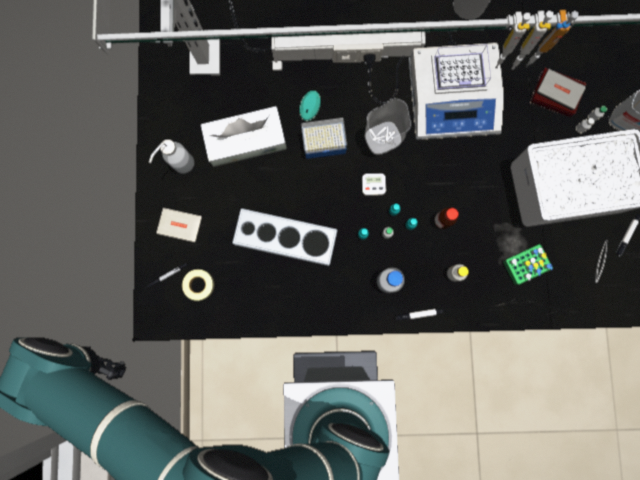

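View pics/side0.png

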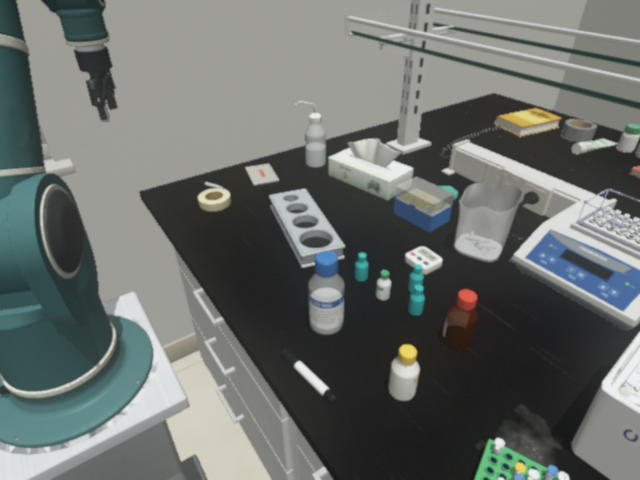

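The top view shows the tray at about (285,237), with its small recess at the left (249,229). The true green bottle (white body) is at (388,232), with turquoise look-alikes at (364,233), (396,209) and (412,224). The yellow cap is at (461,271), red at (452,214) and blue at (396,279). In the side view the caps are at green (384,276), yellow (407,353), red (467,299) and blue (326,262).

```bash
cat > h.py <<'E'
import numpy as np,cv2
from plant import state,camera,get_calibration
from scipy.spatial.transform import Rotation as R
def ray(n,u,v):
    c=get_calibration(n);T=np.array(c["T"]);d=T[:3,:3]@np.array([(u-c["cx"])/c["fx"],(v-c["cy"])/c["fy"],1]);return T[:3,3],d
def onz(n,u,v,z):
    o,d=ray(n,u,v);return o+d*(z-o[2])/d[2]
def two(a,b):
    (o1,d1),(o2,d2)=ray("top",*a),ray("side",*b)
    s=np.linalg.lstsq(np.c_[d1,-d2],o2-o1,rcond=None)[0];p,q=o1+d1*s[0],o2+d2*s[1]
    return (p+q)/2,np.linalg.norm(p-q)
H=dict(green=(62,85,80,40),yellow=(22,34,120,100),red=(0,8,130,80),blue=(100,118,120,60)) # hue lo,hi,sat,val
def blob(im,col,c,r=15):
    h0,h1,s,v=H[col];m=cv2.inRange(cv2.cvtColor(im,cv2.COLOR_RGB2HSV),(h0,s,v),(h1,255,255))
    k=np.zeros_like(m);cv2.circle(k,c,r,255,-1);m&=k
    n,_,st,ce=cv2.connectedComponentsWithStats(m);i=1+np.argmax(st[1:,4]);return ce[i],st[i]
def go(x,y,z,yaw):
    """shift/turn to TCP at xyz (m), tool down, finger-closing line at yaw deg (mod 180) from world x"""
    s=state();A=R.from_rotvec(s["tool_rot"]);best=None
    for k in (0,180):
        a=np.radians(yaw+k);Y=np.array([np.cos(a),np.sin(a),0]);Z=np.array([0,0,-1.]);B=R.from_matrix(np.c_[np.cross(Y,Z),Y,Z])
        t=(A.inv()*B).as_rotvec(degrees=True)
        if best is None or np.linalg.norm(t)<np.linalg.norm(best):best=t
    print("shift",np.round(1000*A.inv().apply(np.array([x,y,z])-s["ee_pos"]),1),"turn",np.round(best,1))
E
cat > m.py <<'E'
from h import *
it,iS=cv2.imread("pics/top0.png")[:,:,::-1],cv2.imread("pics/side0.png")[:,:,::-1]
it,iS=it.copy(),iS.copy()
for col,a,b,z in(("green",(388,232),(384,275),.066),("yellow",(461,271),(407,353),.1),("red",(452,214),(467,299),.115),("blue",(396,279),(326,262),.165)):
    ca,sa=blob(it,col,a);cb,sb=blob(iS,col,b)
    print(col,ca.round(1),sa[:5],cb.round(1),sb[:5],onz("top",*ca,z-.003).round(4),[x.round(4) for x in two(ca,cb)])
for c in((364,233),(396,209),(412,224)):print("tq",onz("top",*c,.06).round(3))
g=cv2.cvtColor(it,cv2.COLOR_RGB2GRAY);m=(g[195:275,225:345]<110).astype(np.uint8)
cs,_=cv2.findContours(m,cv2.RETR_LIST,cv2.CHAIN_APPROX_NONE)
for c in cs:
    if 80<cv2.contourArea(c)<1500:
        e=cv2.fitEllipse(c);u,v=e[0][0]+225,e[0][1]+195;print(round(u,1),round(v,1),np.round(e[1],1),onz("top",u,v,.015).round(4),onz("top",u,v,.038).round(4))
cs,_=cv2.findContours((g[195:275,225:345]>150).astype(np.uint8),cv2.RETR_EXTERNAL,cv2.CHAIN_APPROX_NONE)
c=max(cs,key=cv2.contourArea);r=cv2.minAreaRect(c);print(r,onz("top",r[0][0]+225,r[0][1]+195,.038).round(4))
E
python3 m.py
python3 - <<'E'
import cv2
a=cv2.imread("pics/top0.png")[190:290,225:345];b=cv2.imread("pics/top0.png")[190:290,350:470]
cv2.imwrite("pics/c1.png",cv2.resize(cv2.hconcat([a,b]),(792,330),interpolation=2))
E
```

```text
green [389.3 230. ] [386 227   7   7  32] [384.5 273.3] [380 269  10  10  83] [ 0.5751 -0.1598  0.063 ] [array([ 0.5747, -0.1595,  0.0632]), np.float64(0.0009)]
yellow [462.9 270.9] [458 266  11  10  84] [407.3 353.3] [399 344  19  20 314] [ 0.4499 -0.3516  0.097 ] [array([ 0.4501, -0.3522,  0.0947]), np.float64(0.0001)]
red [451.8 213.7] [446 207  13  14 141] [466.3 300. ] [456 288  22  26 421] [ 0.6078 -0.3276  0.112 ] [array([ 0.6088, -0.3293,  0.1042]), np.float64(0.0009)]
blue [394.7 278. ] [387 271  16  15 183] [326.1 263.5] [315 252  23  24 483] [ 0.433  -0.1545  0.162 ] [array([ 0.4335, -0.1562,  0.1501]), np.float64(0.0)]
tq [ 0.569 -0.088  0.06 ]
tq [ 0.636 -0.182  0.06 ]
tq [ 0.591 -0.226  0.06 ]
315.3 243.0 [24.4 24.9] [0.5506 0.0534 0.015 ] [0.5477 0.053  0.038 ]
288.9 237.2 [19.5 20.2] [0.5703 0.131  0.015 ] [0.5671 0.1294 0.038 ]
266.2 232.2 [16.6 17.4] [0.5874 0.198  0.015 ] [0.5839 0.1953 0.038 ]
247.7 228.1 [11.4 11.7] [0.6016 0.253  0.015 ] [0.5979 0.2495 0.038 ]
((59.46570587158203, 41.15521240234375), (98.84888458251953, 36.2309684753418), 12.458245277404785) [0.5706 0.1423 0.038 ]
```

View pics/c1.png

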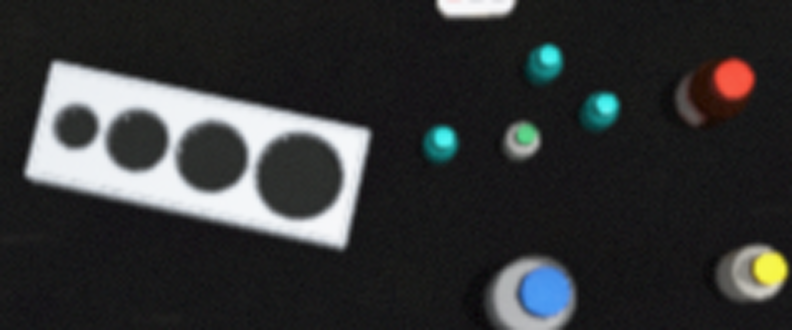

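Bottles and recesses are located. The rim spacings of 79, 68 and 56 mm match the drawing at z = 0.038. Now to the green bottle.

```bash
python3 -c "
from h import *
go(.575,-.1597,.30,40)"
```

```text
shift [-589.6 -532.7  104.7] turn [-0.1  0.  25.6]
```

```bash
python3 -m pendant '[[55,[-30,-27,0],[0,0,3]],[55,[-75,-65,0],[0,0,6]],[55,[-120,-108,0],[0,0,9]],[55,[-165,-149,0],[0,0,12]],[55,[-210,-190,0],[0,0,15]],[55,[-255,-230,0],[0,0,18]],[55,[-300,-271,0],[0,0,21]],[55,[-345,-312,0],[0,0,25.6]]]' 20; python3 -c "
from h import *
go(.575,-.1597,.30,40)"
```

```text
t: 1.1
ee_pos: [0.4438, 0.1406, 0.4048]
tool_rot: [1.33, 2.846, 0.0]
ft_force: [1.0, 0.4, 0.2]
gripper_width: 0.0469
grasp_force: 0.0
shift [-314.6  -92.   104.7] turn [ 0.  -0.  -0.1]
```

```bash
python3 -m pendant '[[50,[-55,-16,0],[0,0,0]],[50,[-110,-32,0],[0,0,0]],[50,[-165,-48,20],[0,0,0]],[50,[-220,-64,45],[0,0,0]],[50,[-270,-80,70],[0,0,0]],[50,[-305,-89,90],[0,0,0]],[50,[-314.6,-92,104.7],[0,0,0]],[50,[-314.6,-92,104.7],[0,0,0]]]'; python3 -c "
from h import *
cv2.imwrite('pics/s1.png',camera('side')[150:390,250:570,::-1])
go(.575,-.1597,.235,40)"
```

```text
t: 2.1
ee_pos: [0.5749, -0.1575, 0.2989]
tool_rot: [-1.328, -2.845, 0.001]
ft_force: [0.5, 0.3, -0.9]
gripper_width: 0.0428
grasp_force: 0.0
shift [-2.3 -1.9 64.9] turn [-0.  -0.1  0. ]
```

View pics/s1.png

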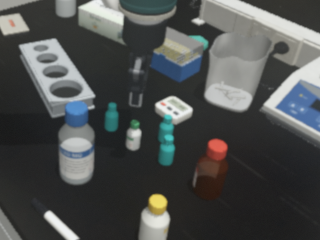

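The gripper is over the green bottle, with the fingers between the look-alikes. Now descending and closing.

```bash
python3 -m pendant '[[50,[0,0,20],[0,0,0]],[50,[0,0,45],[0,0,0]],[50,[0,0,62],[0,0,0]],[50,[0,0,71],[0,0,0]],[50,[0,0,71],[0,0,0]],[15,[0,0,71],[0,0,0]],[10,[0,0,71],[0,0,0]],[5,[0,0,71],[0,0,0]]]' 25; python3 -c "
from h import *
cv2.imwrite('pics/s2.png',cv2.resize(camera('side')[200:350,300:500,::-1],None,fx=3,fy=3))
go(.575,-.1597,.228,40)"
```

```text
t: 3.15
ee_pos: [0.5754, -0.1579, 0.2299]
tool_rot: [1.328, 2.846, 0.0]
ft_force: [-2.9, -0.1, 6.4]
gripper_width: 0.0159
grasp_force: 26.7
shift [-1.1 -1.5  1.9] turn [ 0.   0.1 -0. ]
```

View pics/s2.png

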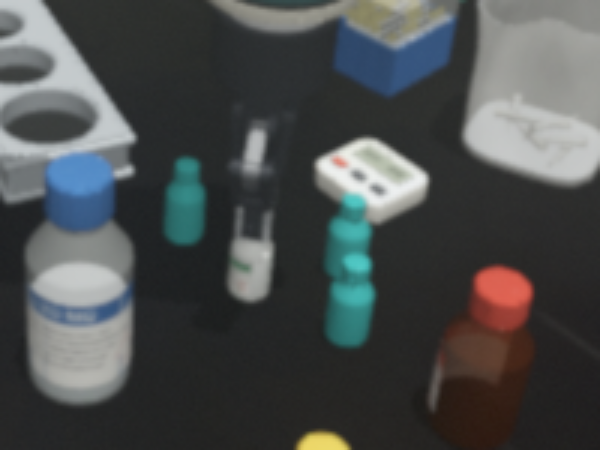

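The green cap is held (26 N, width 16 mm). Lift and carry.

```bash
python3 -m pendant '[[5,[0,0,-10],[0,0,0]],[5,[0,0,-30],[0,0,0]],[5,[0,0,-60],[0,0,0]],[5,[0,0,-85],[0,0,0]],[5,[0,0,-95],[0,0,0]]]'; python3 -c "
from h import *
go(.598,.2495,.33,40)"
```

```text
t: 3.82
ee_pos: [0.5755, -0.1577, 0.3265]
tool_rot: [1.326, 2.845, 0.001]
ft_force: [0.4, 0.7, -0.6]
gripper_width: 0.0162
grasp_force: 24.9
shift [297.4 279.   -3.6] turn [0.1 0.1 0. ]
```

```bash
python3 -m pendant '[[5,[15,14,0],[0,0,0]],[5,[50,47,0],[0,0,0]],[5,[90,84,0],[0,0,0]],[5,[130,122,0],[0,0,0]],[5,[170,160,0],[0,0,0]],[5,[210,197,0],[0,0,0]],[5,[245,230,0],[0,0,0]],[5,[272,255,0],[0,0,0]]]'; python3 -m pendant '[[5,[16,15,0],[0,0,0]],[5,[25.4,24,0],[0,0,0]],[5,[25.4,24,0],[0,0,0]]]';  python3 -c "
from h import *
cv2.imwrite('pics/t3.png',cv2.resize(camera('top')[190:290,225:345,::-1],None,fx=5,fy=5))
cv2.imwrite('pics/s3.png',cv2.resize(camera('side')[120:270,230:430,::-1],None,fx=3,fy=3))
go(.598,.2495,.33,40)"
```

```text
t: 4.82
ee_pos: [0.5946, 0.2183, 0.323]
tool_rot: [-1.324, -2.848, 0.001]
ft_force: [-0.2, -1.9, 0.0]
gripper_width: 0.0157
grasp_force: 24.9
t: 5.2
ee_pos: [0.5977, 0.2496, 0.3237]
tool_rot: [-1.327, -2.847, 0.001]
ft_force: [-0.4, -0.5, -1.0]
gripper_width: 0.0161
grasp_force: 24.9
shift [ 1.   0.8 -6. ] turn [-0.   0.  -0.1]
```

View pics/s3.png

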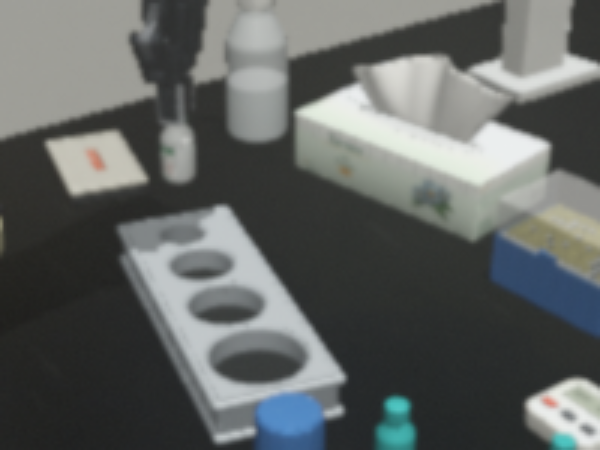

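The bottle hangs upright above the small recess. I'll cross-check the recess centres from the side view, using rims at crop positions (182,233), (202,264), (228,304) and (258,357).

```bash
python3 -c "
from h import *
for u,v in((182,233),(202,264),(228,304),(258,357)):print(onz('side',230+u/3,120+v/3,.038).round(4))"
python3 -m pendant '[[5,[0.5,0.5,15],[0,0,0]],[5,[0.5,0.5,30],[0,0,0]],[5,[0.5,0.5,40],[0,0,0]],[5,[0.5,0.5,40],[0,0,0]]]'
```

```text
[0.5966 0.2458 0.038 ]
[0.5833 0.1902 0.038 ]
[0.5678 0.1242 0.038 ]
[0.5463 0.0474 0.038 ]
t: 5.8
ee_pos: [0.5976, 0.2501, 0.2828]
tool_rot: [-1.327, -2.846, 0.002]
ft_force: [-0.2, -0.2, 0.0]
gripper_width: 0.0164
grasp_force: 24.9
```

```bash
python3 -c "
from h import *
cv2.imwrite('pics/s4.png',cv2.resize(camera('side')[150:260,250:360,::-1],None,fx=5,fy=5,interpolation=2))
c=get_calibration('side');T=np.linalg.inv(np.array(c['T']))
a=np.linspace(0,6.28,9)[:-1]
for nm,dx in(('top',0),):
  for (x,y,d) in((.598,.2495,.04),(.548,.053,.078)):
    for t in a[::2]:
      p=T@np.array([x+d/2*np.cos(t),y+d/2*np.sin(t),.038,1]);u=c['fx']*p[0]/p[2]+c['cx'];v=c['fy']*p[1]/p[2]+c['cy'];print(((u-250)*5).round(),((v-150)*5).round())
"
```

```text
234.0 224.0
183.0 220.0
170.0 245.0
221.0 250.0
394.0 411.0
282.0 400.0
256.0 466.0
373.0 479.0
```

View pics/s4.png

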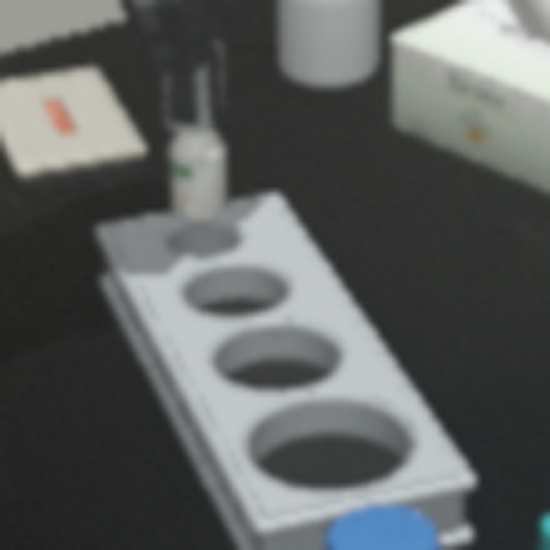

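The side view puts the recesses about 2 mm nearer in y, so I'll split the difference (−1.5 mm y) and lower slowly.

```bash
python3 -m pendant '[[5,[-1,-1,0],[0,0,0]],[5,[-1,-1,12],[0,0,0]],[5,[-1,-1,22],[0,0,0]],[5,[-1,-1,30],[0,0,0]],[5,[-1,-1,35],[0,0,0]],[5,[-1,-1,35],[0,0,0]]]';  python3 -m pendant '[[5,[0,0,2],[0,0,0]],[5,[0,0,3],[0,0,0]],[5,[0,0,3],[0,0,0]]]'
```

```text
t: 6.6
ee_pos: [0.5976, 0.2488, 0.2486]
tool_rot: [-1.327, -2.847, 0.001]
ft_force: [-0.5, 0.4, -0.7]
gripper_width: 0.016
grasp_force: 24.9
t: 6.98
ee_pos: [0.5977, 0.2489, 0.2461]
tool_rot: [1.328, 2.847, -0.0]
ft_force: [-0.9, -0.0, -0.9]
gripper_width: 0.0155
grasp_force: 24.9
```

```bash
python3 -m pendant '[[5,[0,0,1],[0,0,0]],[5,[0,0,1],[0,0,0]]]';python3 -m pendant '[[5,[0,0,1],[0,0,0]],[5,[0,0,1],[0,0,0]]]';python3 -m pendant '[[5,[0,0,1],[0,0,0]],[5,[0,0,1],[0,0,0]]]'
```

```text
t: 7.22
ee_pos: [0.5977, 0.2489, 0.245]
tool_rot: [1.328, 2.847, -0.0]
ft_force: [-0.0, -0.4, -0.5]
gripper_width: 0.0159
grasp_force: 24.9
t: 7.48
ee_pos: [0.5979, 0.2488, 0.2448]
tool_rot: [1.328, 2.847, 0.001]
ft_force: [-3.6, -1.2, 11.4]
gripper_width: 0.0161
grasp_force: 28.9
t: 7.72
ee_pos: [0.5982, 0.2487, 0.2448]
tool_rot: [1.328, 2.846, 0.002]
ft_force: [-7.7, -3.8, 23.9]
gripper_width: 0.0162
grasp_force: 33.6
```

The floor is reached. Back off the pressure, release and lift.

```bash
python3 -m pendant '[[5,[0,0,-2],[0,0,0]],[5,[0,0,-2],[0,0,0]],[25,[0,0,-2],[0,0,0]],[40,[0,0,-2],[0,0,0]],[45,[0,0,-10],[0,0,0]],[45,[0,0,-40],[0,0,0]],[60,[0,0,-90],[0,0,0]],[60,[0,0,-140],[0,0,0]]]'; python3 -c "
from h import *
cv2.imwrite('pics/s5.png',cv2.resize(camera('side')[150:260,250:360,::-1],None,fx=4,fy=4,interpolation=2))
for y in (0,45,90,135): go(.45,-.352,.40,y)"
```

```text
t: 8.72
ee_pos: [0.5976, 0.2487, 0.385]
tool_rot: [1.328, 2.847, -0.0]
ft_force: [0.2, 0.3, -0.5]
gripper_width: 0.0512
grasp_force: 0.0
shift [-364.8 -499.9  -11.2] turn [ 0.5 -0.1 40. ]
shift [-364.8 -499.9  -11.2] turn [ 0.4  0.1 -5. ]
shift [-364.8 -499.9  -11.2] turn [  0.4   0.3 -50. ]
shift [-364.8 -499.9  -11.2] turn [ 0.4 -0.2 85. ]
```

View pics/s5.png

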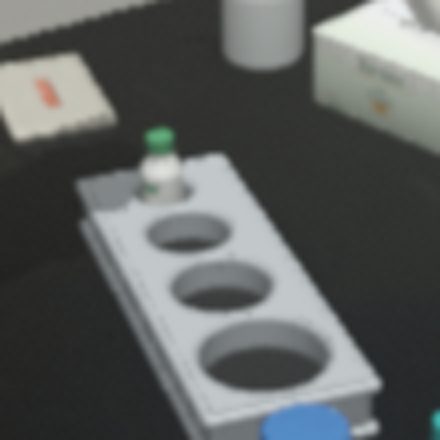

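Green stands upright in its recess (crop (160,165)). Next is yellow.

```bash
python3 -m pendant '[[60,[-25,-34,-5],[0,0,0]],[60,[-60,-82,-5],[0,0,0]],[60,[-96,-132,-5],[0,0,0]],[60,[-132,-182,-5],[0,0,0]],[60,[-168,-231,-5],[0,0,0]],[60,[-204,-280,-5],[0,0,0]],[60,[-240,-330,-5],[0,0,0]],[60,[-276,-380,0],[0,0,0]]]'; python3 -m pendant '[[60,[-33,-44,5],[0,0,0]],[60,[-62,-84,15],[0,0,0]],[60,[-82,-112,35],[0,0,0]],[60,[-88,-120,55],[0,0,0]],[60,[-88,-120,65],[0,0,0]]]'; python3 -c "
from h import *
go(.45,-.352,.262,40)"
```

```text
t: 9.78
ee_pos: [0.4833, -0.2087, 0.3838]
tool_rot: [1.327, 2.846, 0.001]
ft_force: [1.7, -0.8, -0.4]
gripper_width: 0.0516
grasp_force: 0.0
t: 10.4
ee_pos: [0.4485, -0.3512, 0.317]
tool_rot: [-1.328, -2.846, -0.0]
ft_force: [-0.5, 0.3, 0.3]
gripper_width: 0.0513
grasp_force: 0.0
shift [-1.6  0.7 55. ] turn [-0.  -0.1 -0. ]
```

```bash
python3 -m pendant '[[60,[-1.5,0.5,20],[0,0,0]],[60,[-1.5,0.5,40],[0,0,0]],[60,[-1.5,0.5,52],[0,0,0]],[60,[-1.5,0.5,57],[0,0,0]],[60,[-1.5,0.5,57],[0,0,0]],[25,[-1.5,0.5,57],[0,0,0]],[18,[-1.5,0.5,57],[0,0,0]],[12,[-1.5,0.5,57],[0,0,0]]]' 35; python3 -m pendant '[[12,[0,0,0],[0,0,0]],[12,[0,0,-10],[0,0,0]],[12,[0,0,-25],[0,0,0]]]'; python3 -c "
from h import *
cv2.imwrite('pics/s6.png',cv2.resize(camera('side')[270:430,300:500,::-1],None,fx=3,fy=3))"
```

```text
t: 11.4
ee_pos: [0.4503, -0.3523, 0.2617]
tool_rot: [1.327, 2.846, -0.0]
ft_force: [0.7, -0.1, 6.9]
gripper_width: 0.0259
grasp_force: 34.4
t: 11.78
ee_pos: [0.4499, -0.3522, 0.2868]
tool_rot: [-1.328, -2.847, 0.0]
ft_force: [-0.1, 0.7, -1.2]
gripper_width: 0.0259
grasp_force: 34.6
```

View pics/s6.png

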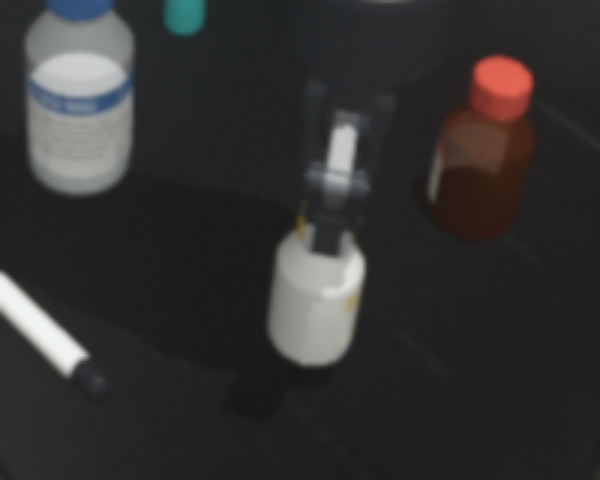

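```bash
python3 -m pendant '[[12,[0,0,-15],[0,0,0]],[12,[0,0,-50],[0,0,0]],[12,[0,0,-95],[0,0,0]],[12,[0,0,-130],[0,0,0]],[12,[0,0,-150],[0,0,0]],[12,[0,0,-155],[0,0,0]]]'; python3 -c "
from h import *
go(.584,.194,.44,40)"
```

```text
t: 12.58
ee_pos: [0.4499, -0.3523, 0.4426]
tool_rot: [1.327, 2.845, 0.0]
ft_force: [-0.5, 0.8, -1.2]
gripper_width: 0.026
grasp_force: 34.7
shift [332.3 453.9   2.4] turn [ 0.1  0.1 -0. ]
```

```bash
python3 -m pendant '[[12,[10,14,0],[0,0,0]],[12,[34,46,0],[0,0,0]],[12,[62,85,0],[0,0,0]],[12,[92,126,0],[0,0,0]],[12,[122,167,0],[0,0,0]],[12,[152,208,0],[0,0,0]],[12,[182,249,0],[0,0,0]],[12,[212,290,0],[0,0,0]]]'; python3 -m pendant '[[12,[30,41,0],[0,0,0]],[12,[60,81,0],[0,0,0]],[12,[85,116,0],[0,0,0]],[12,[105,143,0],[0,0,0]],[12,[116,158,0],[0,0,0]],[12,[120,164,0],[0,0,0]],[12,[120,164,0],[0,0,0]]]'; python3 -c "
from h import *
go(.584,.194,.2767,40)"
```

```text
t: 13.58
ee_pos: [0.5356, -0.0006, 0.4402]
tool_rot: [-1.326, -2.847, 0.001]
ft_force: [1.0, -0.5, -1.0]
gripper_width: 0.0256
grasp_force: 34.6
t: 14.45
ee_pos: [0.5843, 0.1934, 0.4408]
tool_rot: [-1.329, -2.847, 0.001]
ft_force: [-0.8, -0.6, -1.3]
gripper_width: 0.0259
grasp_force: 34.6
shift [  0.7   0.2 164.1] turn [-0.  0. -0.]
```

```bash
python3 -m pendant '[[12,[0.5,0,20],[0,0,0]],[12,[0.5,0,55],[0,0,0]],[12,[0.5,0,90],[0,0,0]],[12,[0.5,0,115],[0,0,0]],[12,[0.5,0,130],[0,0,0]],[12,[0.5,0,142],[0,0,0]],[12,[0.5,0,152],[0,0,0]],[12,[0.5,0,157],[0,0,0]]]'; python3 -m pendant '[[12,[0,0,2],[0,0,0]],[12,[0,0,4],[0,0,0]],[12,[0,0,4],[0,0,0]]]';  python3 -m pendant '[[12,[0,0,1],[0,0,0]],[12,[0,0,1],[0,0,0]]]'
```

```text
t: 15.45
ee_pos: [0.5841, 0.1943, 0.2838]
tool_rot: [1.328, 2.847, 0.0]
ft_force: [-0.4, -0.1, -0.4]
gripper_width: 0.0259
grasp_force: 34.7
t: 15.82
ee_pos: [0.5841, 0.1944, 0.2801]
tool_rot: [1.327, 2.847, 0.0]
ft_force: [0.4, 0.3, -0.8]
gripper_width: 0.0257
grasp_force: 34.7
t: 16.08
ee_pos: [0.5841, 0.1943, 0.279]
tool_rot: [1.328, 2.847, -0.0]
ft_force: [1.0, 0.5, -2.0]
gripper_width: 0.0261
grasp_force: 34.7
```

```bash
for i in 1; do :; done; python3 -m pendant '[[12,[0,0,1],[0,0,0]],[12,[0,0,1],[0,0,0]]]'; python3 -m pendant '[[12,[0,0,1],[0,0,0]],[12,[0,0,1],[0,0,0]]]'; python3 -m pendant '[[12,[0,0,0.7],[0,0,0]],[12,[0,0,0.7],[0,0,0]]]'
```

```text
t: 16.32
ee_pos: [0.5841, 0.1944, 0.2779]
tool_rot: [-1.328, -2.847, 0.0]
ft_force: [0.9, 0.1, -0.6]
gripper_width: 0.026
grasp_force: 34.7
t: 16.58
ee_pos: [0.584, 0.1944, 0.2769]
tool_rot: [-1.328, -2.847, 0.0]
ft_force: [-0.2, -0.4, -1.2]
gripper_width: 0.0266
grasp_force: 34.7
t: 16.82
ee_pos: [0.5843, 0.1944, 0.2766]
tool_rot: [1.327, 2.847, 0.001]
ft_force: [-0.0, -0.4, 3.4]
gripper_width: 0.026
grasp_force: 35.1
```

Contact at the predicted height. Release.

```bash
python3 -m pendant '[[12,[0,0,0],[0,0,0]],[35,[0,0,0],[0,0,0]],[50,[0,0,0],[0,0,0]],[55,[0,0,-8],[0,0,0]],[60,[0,0,-35],[0,0,0]],[65,[0,0,-80],[0,0,0]],[65,[0,0,-115],[0,0,0]],[65,[0,0,-125],[0,0,0]]]'; python3 -c "
from h import *
cv2.imwrite('pics/s7.png',cv2.resize(camera('side')[150:260,250:360,::-1],None,fx=4,fy=4,interpolation=2))
go(.608,-.328,.40,40);go(.608,-.328,.40,0)"
```

```text
t: 17.82
ee_pos: [0.5843, 0.1943, 0.4041]
tool_rot: [1.327, 2.845, 0.004]
ft_force: [-0.0, -0.5, 0.3]
gripper_width: 0.0556
grasp_force: 0.0
shift [-415.3 -317.6    3.4] turn [ 0.2  0.  -0. ]
shift [-415.3 -317.6    3.4] turn [ 0.2 -0.  40. ]
```

View pics/s7.png

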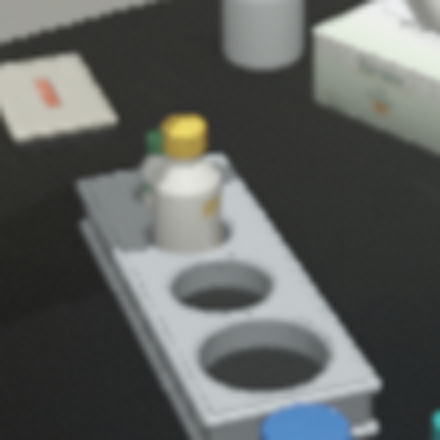

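Yellow is upright in its recess (crop (187,205)). Next is red.

```bash
python3 -m pendant '[[65,[-30,-23,0],[0,0,0]],[65,[-72,-55,0],[0,0,0]],[65,[-118,-90,0],[0,0,0]],[65,[-164,-125,0],[0,0,0]],[65,[-210,-160,0],[0,0,0]],[65,[-256,-196,0],[0,0,0]],[65,[-302,-231,0],[0,0,0]],[65,[-345,-264,0],[0,0,0]]]'; python3 -m pendant '[[65,[-35,-27,5],[0,0,0]],[65,[-58,-44,25],[0,0,0]],[65,[-69,-53,50],[0,0,0]],[65,[-70,-53.5,70],[0,0,0]],[65,[-70,-53.5,75],[0,0,0]]]'; python3 -c "
from h import *
go(.608,-.328,.278,40)"
```

```text
t: 18.88
ee_pos: [0.6033, -0.2415, 0.4004]
tool_rot: [-1.327, -2.846, 0.0]
ft_force: [0.7, 1.4, -0.2]
gripper_width: 0.0555
grasp_force: 0.0
t: 19.5
ee_pos: [0.6078, -0.3261, 0.3243]
tool_rot: [-1.325, -2.846, -0.001]
ft_force: [-0.6, -1.0, 0.6]
gripper_width: 0.0555
grasp_force: 0.0
shift [-1.7 -1.  46.3] turn [-0.  -0.2  0.1]
```

```bash
python3 -m pendant '[[65,[0,0,20],[0,0,0]],[65,[0,0,37],[0,0,0]],[65,[0,0,47],[0,0,0]],[65,[0,0,47],[0,0,0]],[30,[0,0,47],[0,0,0]],[25,[0,0,47],[0,0,0]],[20,[0,0,47],[0,0,0]],[18,[0,0,47],[0,0,0]]]' 45; python3 -m pendant '[[18,[0,0,0],[0,0,0]],[18,[0,0,0],[0,0,0]]]';python3 -m pendant '[[18,[0,0,-10],[0,0,0]],[18,[0,0,-30],[0,0,0]],[18,[0,0,-60],[0,0,0]],[18,[0,0,-90],[0,0,0]],[18,[0,0,-105],[0,0,0]],[18,[0,0,-105],[0,0,0]]]'; python3 -c "
from h import *
go(.567,.128,.385,40)"
```

```text
t: 20.5
ee_pos: [0.6079, -0.3278, 0.2802]
tool_rot: [1.327, 2.846, 0.0]
ft_force: [-0.6, -0.2, 6.7]
gripper_width: 0.0306
grasp_force: 44.6
t: 20.75
ee_pos: [0.6079, -0.3278, 0.2802]
tool_rot: [1.327, 2.846, 0.0]
ft_force: [0.6, 0.7, 6.0]
gripper_width: 0.0302
grasp_force: 44.6
t: 21.5
ee_pos: [0.6077, -0.3277, 0.3855]
tool_rot: [1.327, 2.846, 0.0]
ft_force: [-0.7, -0.1, -1.9]
gripper_width: 0.03
grasp_force: 44.7
shift [3.752e+02 2.618e+02 1.000e-01] turn [0.  0.1 0. ]
```

```bash
python3 -m pendant '[[18,[12,8,0],[0,0,0]],[18,[38,27,0],[0,0,0]],[18,[70,49,0],[0,0,0]],[18,[105,73,0],[0,0,0]],[18,[140,98,0],[0,0,0]],[18,[175,122,0],[0,0,0]],[18,[210,147,0],[0,0,0]],[18,[245,171,0],[0,0,0]]]'; python3 -m pendant '[[18,[35,24,0],[0,0,0]],[18,[67,47,0],[0,0,0]],[18,[95,66,0],[0,0,0]],[18,[116,81,0],[0,0,0]],[18,[127,89,0],[0,0,0]],[18,[130,91,0],[0,0,0]],[18,[130,91,0],[0,0,0]]]'; python3 -c "
from h import *
cv2.imwrite('pics/s8.png',cv2.resize(camera('side')[90:260,250:410,::-1],None,fx=3,fy=3,interpolation=2))
go(.567,.128,.2952,40)"
```

```text
t: 22.5
ee_pos: [0.5803, -0.0276, 0.3832]
tool_rot: [-1.326, -2.847, 0.001]
ft_force: [1.1, -0.3, -2.0]
gripper_width: 0.0301
grasp_force: 44.7
t: 23.38
ee_pos: [0.5672, 0.1274, 0.3841]
tool_rot: [-1.329, -2.847, 0.001]
ft_force: [0.8, -0.2, -1.3]
gripper_width: 0.0305
grasp_force: 44.7
shift [ 0.9  0.4 89. ] turn [-0.   0.  -0.1]
```

View pics/s8.png

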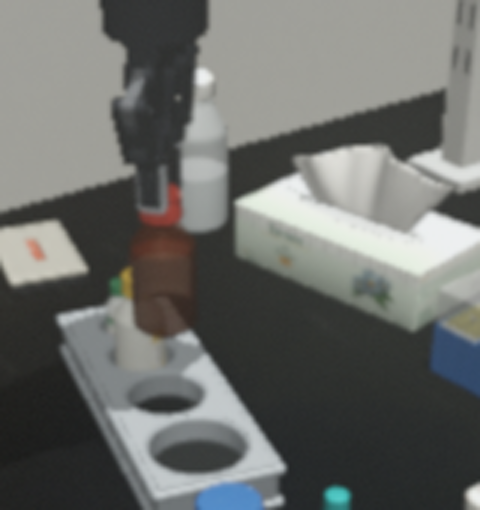

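Red hangs upright above its recess, clear of yellow. Lower.

```bash
python3 -m pendant '[[18,[0.5,0.3,12],[0,0,0]],[18,[0.5,0.3,30],[0,0,0]],[18,[0.5,0.3,46],[0,0,0]],[18,[0.5,0.3,60],[0,0,0]],[18,[0.5,0.3,70],[0,0,0]],[18,[0.5,0.3,78],[0,0,0]],[18,[0.5,0.3,83],[0,0,0]],[18,[0.5,0.3,85],[0,0,0]]]'; python3 -m pendant '[[18,[0,0,1.5],[0,0,0]],[18,[0,0,1.5],[0,0,0]]]';  python3 -m pendant '[[18,[0,0,1],[0,0,0]],[18,[0,0,1],[0,0,0]]]';python3 -m pendant '[[18,[0,0,1],[0,0,0]],[18,[0,0,1],[0,0,0]]]'
```

```text
t: 24.42
ee_pos: [0.5672, 0.1286, 0.2992]
tool_rot: [1.328, 2.847, -0.0]
ft_force: [-0.1, 0.9, -1.6]
gripper_width: 0.0304
grasp_force: 44.7
t: 24.68
ee_pos: [0.5672, 0.1286, 0.298]
tool_rot: [1.327, 2.847, 0.0]
ft_force: [-0.6, -0.2, -0.9]
gripper_width: 0.0302
grasp_force: 44.7
t: 24.92
ee_pos: [0.5672, 0.1286, 0.2968]
tool_rot: [1.328, 2.847, 0.0]
ft_force: [0.3, -0.5, -1.9]
gripper_width: 0.0301
grasp_force: 44.7
t: 25.18
ee_pos: [0.5671, 0.1286, 0.2957]
tool_rot: [-1.328, -2.847, 0.0]
ft_force: [-0.1, 0.0, -1.7]
gripper_width: 0.0302
grasp_force: 44.7
```

```bash
python3 -m pendant '[[18,[0,0,0.8],[0,0,0]],[18,[0,0,0.8],[0,0,0]]]'; python3 -m pendant '[[18,[0,0,0.5],[0,0,0]],[18,[0,0,0.5],[0,0,0]]]'
```

```text
t: 25.42
ee_pos: [0.5673, 0.1286, 0.2952]
tool_rot: [1.327, 2.847, 0.0]
ft_force: [0.2, -0.4, 2.2]
gripper_width: 0.0303
grasp_force: 45.1
t: 25.68
ee_pos: [0.5675, 0.1286, 0.2951]
tool_rot: [1.327, 2.846, 0.001]
ft_force: [0.0, 0.9, 6.9]
gripper_width: 0.0305
grasp_force: 45.7
```

```bash
python3 -m pendant '[[18,[0,0,-0.5],[0,0,0]],[40,[0,0,-0.5],[0,0,0]],[55,[0,0,-0.5],[0,0,0]],[60,[0,0,-8],[0,0,0]],[65,[0,0,-35],[0,0,0]],[75,[0,0,-75],[0,0,0]],[75,[0,0,-105],[0,0,0]],[75,[0,0,-115],[0,0,0]]]'; python3 -c "
from h import *
cv2.imwrite('pics/s9.png',cv2.resize(camera('side')[130:260,250:360,::-1],None,fx=4,fy=4,interpolation=2))
go(.433,-.1553,.40,40)"
```

```text
t: 26.68
ee_pos: [0.5673, 0.1285, 0.4116]
tool_rot: [1.327, 2.846, 0.003]
ft_force: [0.8, -0.8, -1.3]
gripper_width: 0.0641
grasp_force: 0.0
shift [-131.1 -285.4   11.1] turn [0.1 0.  0. ]
```

View pics/s9.png

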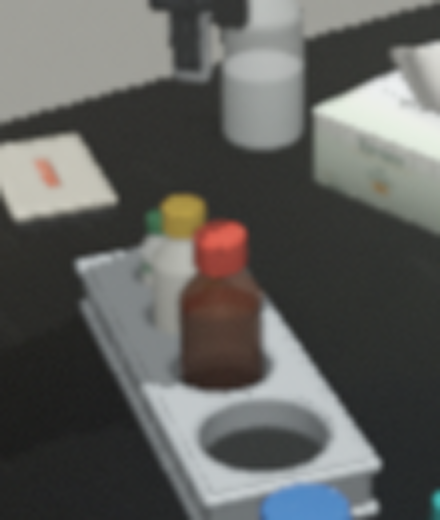

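Red is seated upright (crop (222,320)). Last is blue.

```bash
python3 -m pendant '[[75,[-14,-30,0],[0,0,0]],[75,[-36,-78,0],[0,0,0]],[75,[-60,-131,0],[0,0,0]],[75,[-84,-184,0],[0,0,0]],[75,[-107,-233,0],[0,0,0]],[75,[-123,-267,0],[0,0,0]],[75,[-131,-285,10],[0,0,0]],[75,[-131,-285,30],[0,0,0]]]'; python3 -m pendant '[[75,[0,0,10],[0,0,0]],[75,[0,0,10],[0,0,0]]]'; python3 -c "
from h import *
go(.433,-.1553,.316,40)"
```

```text
t: 27.72
ee_pos: [0.4323, -0.1562, 0.379]
tool_rot: [1.331, 2.845, 0.0]
ft_force: [1.2, -0.0, -0.3]
gripper_width: 0.0639
grasp_force: 0.0
t: 27.98
ee_pos: [0.433, -0.1547, 0.3688]
tool_rot: [-1.327, -2.846, 0.001]
ft_force: [-0.3, 0.3, 0.2]
gripper_width: 0.0641
grasp_force: 0.0
shift [-0.5 -0.3 52.8] turn [-0.1 -0.1  0. ]
```

```bash
python3 -m pendant '[[75,[0,0,20],[0,0,0]],[75,[0,0,40],[0,0,0]],[75,[0,0,52],[0,0,0]],[75,[0,0,52],[0,0,0]],[42,[0,0,52],[0,0,0]],[35,[0,0,52],[0,0,0]],[28,[0,0,52],[0,0,0]],[25,[0,0,52],[0,0,0]]]' 65; python3 -m pendant '[[25,[0,0,0],[0,0,0]],[25,[0,0,0],[0,0,0]]]';python3 -m pendant '[[25,[0,0,-8],[0,0,0]],[25,[0,0,-25],[0,0,0]],[25,[0,0,-50],[0,0,0]],[25,[0,0,-80],[0,0,0]],[25,[0,0,-100],[0,0,0]],[25,[0,0,-106],[0,0,0]],[25,[0,0,-106],[0,0,0]]]'; python3 -c "
from h import *
go(.548,.0515,.421,40)"
```

```text
t: 28.98
ee_pos: [0.4336, -0.155, 0.3186]
tool_rot: [1.327, 2.846, 0.001]
ft_force: [1.0, 1.5, 8.3]
gripper_width: 0.0396
grasp_force: 64.9
t: 29.22
ee_pos: [0.4335, -0.1551, 0.3186]
tool_rot: [1.327, 2.846, 0.001]
ft_force: [0.5, 0.7, 7.5]
gripper_width: 0.0396
grasp_force: 64.9
t: 30.1
ee_pos: [0.4329, -0.1549, 0.4235]
tool_rot: [1.327, 2.847, 0.0]
ft_force: [0.0, 0.1, -4.5]
gripper_width: 0.0397
grasp_force: 66.6
shift [ 84.1 220.8   2.5] turn [0. 0. 0.]
```

```bash
python3 -m pendant '[[25,[3,9,0],[0,0,0]],[25,[11,30,0],[0,0,0]],[25,[22,58,0],[0,0,0]],[25,[34,90,0],[0,0,0]],[25,[46,122,0],[0,0,0]],[25,[58,153,0],[0,0,0]],[25,[69,181,0],[0,0,0]],[25,[77,203,0],[0,0,0]]]'; python3 -m pendant '[[25,[5,13,0],[0,0,0]],[25,[7,18,0],[0,0,0]],[25,[7,18,0],[0,0,0]],[25,[7,18,0],[0,0,0]]]'; python3 -c "
from h import *
cv2.imwrite('pics/s10.png',cv2.resize(camera('side')[90:290,230:410,::-1],None,fx=3,fy=3,interpolation=2))
go(.548,.0515,.3336,40)"
```

```text
t: 31.1
ee_pos: [0.5396, 0.0363, 0.4226]
tool_rot: [-1.326, -2.847, 0.002]
ft_force: [-0.3, -0.3, -4.2]
gripper_width: 0.0396
grasp_force: 66.4
t: 31.6
ee_pos: [0.5481, 0.0506, 0.4236]
tool_rot: [1.329, 2.847, -0.0]
ft_force: [0.3, 1.0, -3.7]
gripper_width: 0.0394
grasp_force: 66.4
shift [ 0.7  0.4 90.1] turn [ 0.   0.  -0.1]
```

View pics/s10.png

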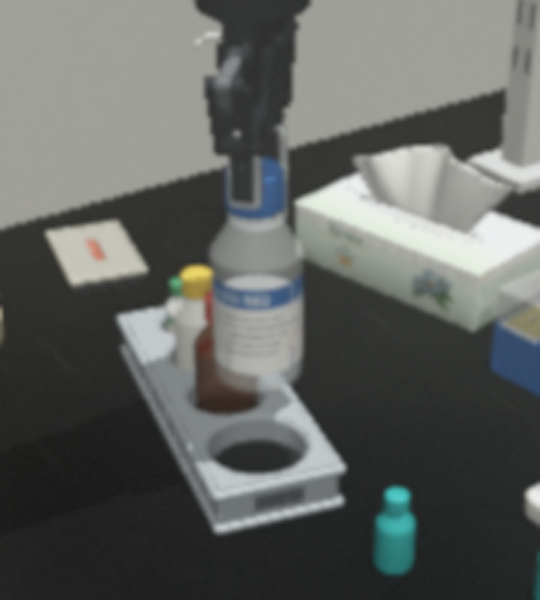

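Blue hangs upright above the large recess. Lower.

```bash
python3 -m pendant '[[25,[0.3,0.2,12],[0,0,0]],[25,[0.3,0.2,30],[0,0,0]],[25,[0.3,0.2,46],[0,0,0]],[25,[0.3,0.2,60],[0,0,0]],[25,[0.3,0.2,70],[0,0,0]],[25,[0.3,0.2,78],[0,0,0]],[25,[0.3,0.2,83],[0,0,0]],[25,[0.3,0.2,85],[0,0,0]]]'; python3 -m pendant '[[25,[0,0,2],[0,0,0]],[25,[0,0,2],[0,0,0]]]';  python3 -m pendant '[[25,[0,0,1.2],[0,0,0]],[25,[0,0,1.2],[0,0,0]]]';python3 -m pendant '[[25,[0,0,1],[0,0,0]],[25,[0,0,1],[0,0,0]]]'
```

```text
t: 32.65
ee_pos: [0.5484, 0.0518, 0.3384]
tool_rot: [1.328, 2.847, -0.0]
ft_force: [0.6, 0.5, -3.6]
gripper_width: 0.0394
grasp_force: 66.5
t: 32.9
ee_pos: [0.5484, 0.0518, 0.3366]
tool_rot: [1.328, 2.847, 0.0]
ft_force: [-1.0, 0.4, -3.8]
gripper_width: 0.0392
grasp_force: 66.5
t: 33.15
ee_pos: [0.5483, 0.0518, 0.3353]
tool_rot: [1.328, 2.847, -0.0]
ft_force: [-0.7, -1.0, -3.6]
gripper_width: 0.0397
grasp_force: 66.5
t: 33.4
ee_pos: [0.5483, 0.0518, 0.3342]
tool_rot: [-1.328, -2.847, 0.0]
ft_force: [0.5, 1.0, -3.5]
gripper_width: 0.0393
grasp_force: 66.5
```

```bash
python3 -m pendant '[[25,[0,0,0.8],[0,0,0]],[25,[0,0,0.8],[0,0,0]]]'; python3 -m pendant '[[25,[0,0,0.4],[0,0,0]],[25,[0,0,0.4],[0,0,0]]]'
```

```text
t: 33.65
ee_pos: [0.5484, 0.0518, 0.3336]
tool_rot: [1.327, 2.847, 0.0]
ft_force: [-0.0, -0.4, -1.2]
gripper_width: 0.0396
grasp_force: 66.8
t: 33.9
ee_pos: [0.5485, 0.0518, 0.3336]
tool_rot: [1.327, 2.847, 0.001]
ft_force: [-1.2, 0.7, 4.3]
gripper_width: 0.0397
grasp_force: 67.5
```

```bash
python3 -m pendant '[[25,[0,0,0],[0,0,0]],[55,[0,0,0],[0,0,0]],[68,[0,0,0],[0,0,0]],[72,[0,0,-6],[0,0,0]],[75,[0,0,-28],[0,0,0]],[75,[0,0,-65],[0,0,0]],[75,[0,0,-100],[0,0,0]],[75,[0,0,-120],[0,0,0]]]'; python3 -m pendant '[[75,[-25,-25,-20],[0,0,0]],[75,[-70,-60,-20],[0,0,0]],[75,[-110,-95,-20],[0,0,0]],[75,[-140,-115,-20],[0,0,0]],[75,[-150,-120,-20],[0,0,0]],[75,[-150,-120,-20],[0,0,0]]]'; python3 -c "
from h import *
a=cv2.resize(camera('side')[130:290,210:450,::-1],None,fx=3,fy=3,interpolation=2);b=cv2.resize(camera('top')[160:300,150:440,::-1],(720,348)) 
cv2.imwrite('pics/s11.png',cv2.resize(np.vstack([a[:, :720],b]),None,fx=.7,fy=.7))"
```

```text
t: 34.9
ee_pos: [0.5484, 0.0517, 0.4553]
tool_rot: [1.327, 2.846, 0.002]
ft_force: [-0.1, -0.4, 0.4]
gripper_width: 0.0639
grasp_force: 0.0
t: 35.65
ee_pos: [0.5529, -0.1402, 0.4732]
tool_rot: [-1.328, -2.847, 0.0]
ft_force: [-1.0, -0.4, 0.6]
gripper_width: 0.0642
grasp_force: 0.0
```

View pics/s11.png

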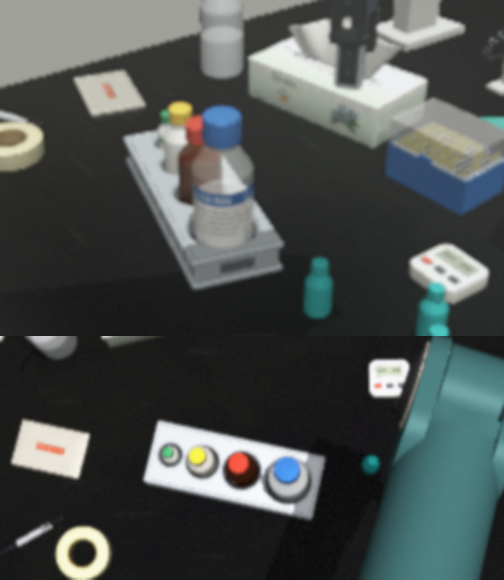

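All four bottles stand upright in their recesses, in the right order. The timer and tape are undisturbed and the gripper is clear.

```bash
python3 -c "
from plant import sign_off
print(sign_off())"
```

```text
the job is handed in; nothing more can be done
None
```

The buffer kit is repacked: green, yellow, red and blue each stand upright and released in their own recess, the timer, marker and tape roll were left alone, and the job was handed in at about 36 s.

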